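Level the instrument shelf on its adjustable foot

ROBOT

A 7-joint arm with a two-finger parallel gripper is mounted at the origin on a cart in front of the work surface, level with it; the furniture and walls round the work are solid. World frame = base frame: x ahead of the robot, y to its left, z up, the work surface at z = 0. Lengths are in m, angles in rad, forces in N, time in s.
With the tool pointing down it reaches from about 0.4 to 0.925 m from the base axis. Payload 4.1 kg.
Tool frame: the origin (TCP) lies on the mounting face of the last link; the fingertips stand 173 mm ahead of it and the grasp point (between the pads) lies 155 mm ahead of it; z points along the fingers, y is the line along which they close (so a half turn about z gives the same grasp; the last joint's range is limited). The gripper opens to 85 mm and grips with 20 to 120 N. Pads are 22 mm wide; open, the fingers measure 114 mm over their backs; the gripper's body (76 mm by 85 mm) begins 54 mm behind the grasp point. The pads swing forward as they close: fully open they stand 13 mm farther back than shut.
Start: joints at [-1.371, 0.398, 0.045, 1.537, -0.019, 1.207, -0.051], TCP at [0.191, 0.621, 0.405] pointing down, gripper open.
Joint ranges: [-2.82, 2.82], [-0.49, 2.23], [-1.37, 1.46], [0, 2.46], [-1.36, 4.5], [0.23, 2], [-2.94, 2.94]. Speed limits (rad/s): [2.57, 2.57, 3.14, 3.14, 3.14, 3.14, 3.14].

INTERFACE

Orientations are given as a rotation vector (axis times angle).
In Python, from bench import * gives the robot as it stands.
- The arm moves only by the tool arm_command, never from a script. Its argument "deltas" is a list of rows, each a list of 5 numbers: the shift along the tool's x, y, z in mm, then the turn about the tool's z in rad, then the finger opening in mm, from 0 to 85.4. In form: [[tx, ty, tz, roll, gripper], ...]. A call has 1 to 12 rows; each row shifts and turns the commanded pose from where the row before left it, along the tool's axes as they then stand; what a row does not reach is not made up. A row lasts 1/10 s, in which the tool goes at most 50 mm and 8.59 degrees, less where a joint would pass 70% of its speed; a pose out of reach is approached as far as the arm can. A call with a gripper value outside its range is refused whole. The fingers move at their own pace and stop on an object; "newtons" is the grip in N (left out, the last holds). Time passes only in rows, so rows that do not move let the fingers close. It gives the time, the measured TCP pose, the force, the opening and the grip force at its end, in the units of the state.
- state(): the state, without advancing time (a new reading comes with each control period).
- snapshot(name): name is "scene" or "side" or "wrist"; returns a dict with "image" (420x560x3 uint8, red, green, blue), "depth" (420x560 float32, m along the optical axis (not along the pixel's ray), 0 where there is no reading), "camera_matrix" (3x3 intrinsics, pixels), "rvec" (rotation vector, rad) and "tvec" (3), from world to camera coordinates, as OpenCV has them; the wrist camera has in their place "hand_eye" (4x4, takes a point from camera to tool coordinates, whose origin is the TCP and whose axes are the flange's). Camera axes: x right, y down, z forward; pixel columns grow to the right and rows downward; lengths in m; the calibration is good to about 2 mm. A picture is of the moment at which its call begins: read the wrist's pose just before it.
- finish_job(): hands the job in; it is judged then, once.
Trained networks look in a picture, given as the dict that the camera call returned (one of the last four; its "shot" number tells which), for a name from the list of things; names that differ only in an ending like _2 or _b are one class to them, and where a whole thing is asked for, a point or a joint stands for the part that bears it (a point fixed in the world has none). Each returns a list of dicts, best first, with "p" (0 to 1); they miss things now and then, are a little off and sometimes report something else, mostly with a low value. They report only what shows in the picture. A call takes as long as a camera call. They do not tell look-alikes from the thing itself.
- boxes_of(name, picture): "at" ([row, column] in pixels, amid what is visible of it).
- regions_of(name, picture): "region" (420x560 bool, what is visible of it) and "at" ([row, column] in pixels, amid what is visible of it).
- spot_point(name, picture): "at" ([row, column] in pixels: a listed point, or the origin of a listed thing).
The state is a dict: "clock": time; "joints": joint angles; "joint_velocities": joint speeds; "joint_torque": joint torques, N m; "eef_pos": TCP position; "eef_rot": TCP orientation; "force": force on the tool from outside, world axes, zero at the start; "torque": the same for the moment, N m; "grip_width": opening from 0.0 (shut) to 1.0 (fully open); "grip_force": force on a finger pad.
Only numpy, scipy, OpenCV 4.12 (cv2) and the standard library are available. Lean on these libraries where they do the work, as an engineer would, in place of code of your own. Each camera call takes 0.05 s, during which the arm holds its last target. There are 200 camera calls.

TASK

Lay the yellow spirit level in the marked outline on the sprung shelf and let go of it, then adjust the black knob on the shelf so that, with the level pressed down by the fingertips until the shelf is firmly seated on its foot, the bubble stands between the two lines. Finish while holding it like that: fingertips still pressing the level down on the seated shelf, bubble centred. Leave the other things on the desk where they are.

Things in the scene. Friction and masses are not known exactly. Their poses are not given: they have to be found in the camera images.
- spirit_level: Loose yellow bar with black ends, 160 x 30 x 38 mm (its x, y, z), 0.3 kg; origin at the centre of its underside, z up. In the middle of its top a green vial 76 mm long, sunk 5 mm, holds a white bubble between two black lines 13 mm either side of the middle. Grip it across its 30 mm width; press it on the solid top beside the vial, 60 mm from the middle, on the end nearer the knob.
- bubble (a joint): Place of the bubble's middle along the level's own x, in m from the middle between the lines. It runs to the higher end, 0.50 m per rad of tilt, at most 22 mm either way, and takes about 1.5 s to settle. The bubble is 18 mm long, so it stands between the lines within 4 mm of 0.
- stand: Grey stand fixed to the desk, base 115 x 350 x 12 mm (x, y, z), origin at its underside's centre. A hinge at its +y end (y = +165, z = 50 mm) carries an aluminium shelf 88 x 330 x 10 mm, top 60 mm above the desk when level. A spring lifts the knob end (-y) off the foot, to 0.045 rad, even under the level. The bubble shows the foot's setting only while the shelf is pressed down on the foot.
- level_place (a point): Centre of the thin black outline (45 x 172 mm) on the shelf's top, 105 mm from the hinge; the level belongs there lengthwise, either way round. Axes: y along the shelf to the hinge, z off its top. Pressing the level's end nearer the knob, 4 N (6 N while moving) lowers the shelf until it meets its foot and turns rigid; 10 to 18 N there seats it firmly. Let go, it rises again.
- knob_top (a point): Centre of the top of the black ribbed round levelling knob: 46 mm gripping diameter, 30 mm tall, on the shelf 280 mm from the hinge. Clockwise seen from above lengthens the foot 4 mm per rad and so raises that end of the seated shelf (14.3 mrad, 7.1 mm of bubble, per rad); it stays as left. At first the foot is 1.1 to 2.5 rad too short; 2 rad more remain beyond level.
- foot: The steel foot under the knob, a round stem 22 mm wide at its tip, hanging below the shelf; it stands on the steel pad of the stand when the shelf is seated. Origin at the centre of its underside.
- oil_filter_a: Blue oil filter can, 76 mm diameter, 88 mm tall, bystander at the back. Origin at the centre of its underside.
- box_sensor: White and red card box, 55 x 70 x 50 mm, bystander. Origin at the centre of its underside.
- brake_pad_a: Dark brake pad, 54 x 116 x 16 mm, bystander at the right. Origin at the centre of its underside.
Mind the look-alikes: they are no part of the job. Several things look just like the spirit_level: the one meant starts farthest from the robot's base.

How it is judged:
On the way:
1. the spirit level lies in the outline on the shelf, let go of (x of spirit_level in the frame of level_place between -0.018 and 0.018 m and y of spirit_level in the frame of level_place between -0.025 and 0.025 m and z of spirit_level in the frame of level_place below 0.004 m and angle between the x axis of spirit_level and the y axis of level_place, either way round below 0.17 rad and contact force between the fingers and spirit_level below 0.3 N), for 0.2 s.
At the end, for the whole second after the job is handed in: The spirit level lies in the outline (within 18 mm across, 25 mm along and 0.17 rad of it), the fingers press on it with more than 4 N, the foot stands on its pad with more than 1.5 N, and the bubble is within 4 mm of the middle, all through the last second (x of spirit_level in the frame of level_place between -0.018 and 0.018 m and y of spirit_level in the frame of level_place between -0.025 and 0.025 m and z of spirit_level in the frame of level_place between -0.004 and 0.004 m and angle between the x axis of spirit_level and the y axis of level_place, either way round below 0.17 rad and contact force between the fingers and spirit_level above 4 N and contact force between foot and stand above 1.5 N and value of joint bubble between -0.004 and 0.004 m); the arm keeps its last pose, push and grip.
It fails at once if a bystander (oil filter, card box or brake pad) is pushed more than 40 mm away (distance of any of oil_filter_a, box_sensor, brake_pad_a from where it was at the start of the episode above 0.04 m).
It also fails if it takes over 72 s, if anything falls off the work surface, if the arm or the gripper's body presses on something with over 40 N, if the wrist force passes 120 N, or if a joint passes its speed limit or range.

## Working session

There is one attempt and no reset: what is moved stays moved. The work goes in short steps, Python scripts to look and compute and a tool call to move; the robot and the scene stay as the last step left them, time stands still between calls to the robot, and variables do not carry over. Pictures are saved under pics/ and viewed, at most 10 in all, crops included, and the job is handed in when it is done.

Besides the shell and the picture viewer there is one more tool, called after "Call:" as a command line: name --pt "numbers of a row" for each row, then --argument value for the rest. arm_command: Moves the arm, as the interface text tells. Its arguments: {"type":"object","properties":{"deltas":{"type":"array"},"newtons":{"type":"number"}},"required":["deltas"]}

```bash
mkdir -p pics; cat > h.py <<'E'
from bench import *
import numpy as np, cv2
def T(p):
    if "hand_eye" in p:
        s=state(); M=np.eye(4); M[:3,:3]=cv2.Rodrigues(np.array(s["eef_rot"],float))[0]; M[:3,3]=s["eef_pos"]
        return M@np.array(p["hand_eye"])
    W=np.eye(4); W[:3,:3]=cv2.Rodrigues(np.array(p["rvec"],float))[0]; W[:3,3]=np.array(p["tvec"]).ravel()
    return np.linalg.inv(W)
def cloud(p):
    K=np.array(p["camera_matrix"]); d=p["depth"]; v,u=np.mgrid[:420,:560]
    c=np.stack([(u-K[0,2])/K[0,0]*d,(v-K[1,2])/K[1,1]*d,d],-1)
    M=T(p); return c@M[:3,:3].T+M[:3,3]
def save(p,n): cv2.imwrite("pics/"+n+".png",cv2.cvtColor(p["image"],cv2.COLOR_RGB2BGR))
def at(p,rc,z):  # pixel to plane z
    K=np.array(p["camera_matrix"]); M=T(p)
    r=M[:3,:3]@np.array([(rc[1]-K[0,2])/K[0,0],(rc[0]-K[1,2])/K[1,1],1]); o=M[:3,3]
    return o+r*(z-o[2])/r[2]
E
python3 - <<'E'
from h import *
np.set_printoptions(precision=4,suppress=True)
s=state(); print({k:np.round(v,3) for k,v in s.items()})
a=snapshot("scene"); b=snapshot("side")
im=[]
for p,n in((a,"scene"),(b,"side")):
    c=cloud(p); im.append(p["image"])
    for r in regions_of("spirit_level",p):
        m=r["region"]&(p["depth"]>0); P=c[m]; 
        hi=P[P[:,2]>np.percentile(P[:,2],90)-0.006]
        rect=cv2.minAreaRect((hi[:,:2]*1000).astype(np.float32))
        print(n,"level",round(r["p"],2),r["at"],np.median(P,0),P[:,2].max(),rect)
    for k in("level_place","knob_top","foot","oil_filter_a","box_sensor","brake_pad_a","stand"):
        print(n,k,[(round(q["p"],2),np.round(q["at"]),c[int(q["at"][0]),int(q["at"][1])]) for q in spot_point(k,p)[:2]])
x=np.vstack(im); cv2.imwrite("pics/both.png",cv2.resize(cv2.cvtColor(np.hstack(im),cv2.COLOR_RGB2BGR),(800,300)))
save(a,"scene")
E
```

```text
{'clock': np.float64(0.0), 'joints': array([-1.371,  0.399,  0.045,  1.538, -0.019,  1.207, -0.051]), 'joint_velocities': array([ 0.001, -0.001,  0.001, -0.001,  0.001,  0.002,  0.002]), 'joint_torque': array([ -0.001, -47.512,   1.364, -25.422,   0.012,   0.009,  -0.   ]), 'eef_pos': array([0.191, 0.621, 0.404]), 'eef_rot': array([-0.467, -3.106,  0.003]), 'force': array([0.417, 0.446, 0.374]), 'torque': array([-0.009,  0.032,  0.016]), 'grip_force': np.float64(0.0), 'grip_width': np.float64(1.003)}
scene level 0.8 [220.4, 357.4] [0.3639 0.0768 0.0292] 0.042239926995865096 ((361.50927734375, 71.36448669433594), (34.63932800292969, 156.9521484375), 42.59172821044922)
scene level 0.74 [267.8, 364.6] [0.5074 0.2351 0.0323] 0.041130643389088895 ((501.45379638671875, 232.74839782714844), (35.7720947265625, 161.25384521484375), 62.66536331176758)
scene level 0.65 [189.2, 303.2] [ 0.3812 -0.1507  0.0331] 0.0416337992057646 ((370.0055236816406, -163.85818481445312), (162.59970092773438, 30.45625114440918), 36.977500915527344)
scene level_place [(0.86, array([221., 289.]), array([ 0.5563, -0
[... 821 characters left out ...]
568359375), 37.0411376953125)
side level 0.66 [178.7, 254.7] [0.5062 0.2228 0.0278] 0.041519902945582166 ((502.4706726074219, 228.85719299316406), (39.60602569580078, 159.65188598632812), 63.108489990234375)
side level_place []
side knob_top [(0.74, array([236., 274.]), array([ 0.5502, -0.1907,  0.1013]))]
side foot [(0.51, array([176., 302.]), array([0.6673, 0.2412, 0.0102]))]
side oil_filter_a [(0.86, array([212., 344.]), array([0.7676, 0.0013, 0.031 ]))]
side box_sensor [(0.57, array([177., 305.]), array([0.6732, 0.2327, 0.0151]))]
side brake_pad_a [(0.65, array([338., 289.]), array([ 0.5738, -0.426 ,  0.0129]))]
side stand [(0.95, array([240., 277.]), array([ 0.5566, -0.2105,  0.1046]))]
```

View pics/scene.png

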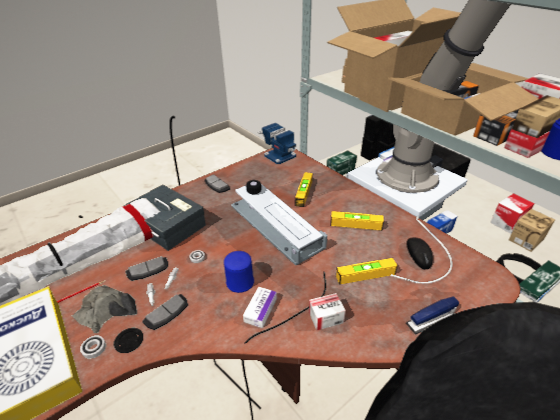

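The scene picture shows three yellow levels, at pixels (304,188), (357,220) and (366,268). The last is farthest from the base, at about (0.502, 0.231), so it is the one meant. The stand has its knob at (254,187) and the outline around (289,221). I'm moving above the level.

Call:
arm_command --pt "-34 -23.5 6 0 85" --pt "-34 -23.5 6 0 85" --pt "-34 -23.5 6 0 85" --pt "-34 -23.5 6 0 85" --pt "-34 -23.5 6 0 85" --pt "-34 -23.5 6 0 85" --pt "-34 -23.5 6 0 85" --pt "-34 -23.5 6 0 85" --pt "-34 -23.5 6 0 85" --pt "-34 -23.5 6 0 85" --pt "-34 -23.5 6 0 85" --pt "-34 -23.5 6 0 85"

```text
clock: 2.1
eef_pos: [0.4991, 0.2303, 0.3328]
eef_rot: [0.467, 3.106, 0.001]
force: [0.1, 0.5, -0.0]
grip_width: 0.991
grip_force: 0.0
```

Call:
arm_command --pt "0 0 0 0.09 85" --pt "0 0 0 0.087 85" --pt "0 0 0 0 85" --pt "0 0 0 0 85"

```text
clock: 2.5
eef_pos: [0.4981, 0.2319, 0.3328]
eef_rot: [0.737, 3.054, 0.0]
force: [-0.0, -0.1, 0.1]
grip_width: 0.998
grip_force: 0.0
```

```bash
cat >> h.py <<'E'
def pose():
    s=state(); R=cv2.Rodrigues(np.array(s["eef_rot"],float))[0]; return np.array(s["eef_pos"]),R
def go(target,yawdir=None):
    """deltas mm in tool axes to TCP target; roll so tool y lies along yawdir (deg, mod 180)"""
    p,R=pose(); d=R.T@(np.array(target)-p)*1000
    y=np.degrees(np.arctan2(R[1,1],R[0,1])); out=[np.round(d,1)]
    print("tcp",np.round(p,4),"tooly deg",round(y,2),"tilt",np.round(R[2],3),"delta",np.round(d,1), "norm",round(np.linalg.norm(d),1))
    if yawdir is not None: print("roll",round(-np.radians((yawdir-y+90)%180-90),3))
def yellow(p,near,rad=0.12,zmin=0.02,zmax=0.2):
    c=cloud(p); h=cv2.cvtColor(p["image"],cv2.COLOR_RGB2HSV)
    m=(h[...,0]>18)&(h[...,0]<75)&(h[...,1]>110)&(h[...,2]>70)&(p["depth"]>0)
    m&=(np.hypot(c[...,0]-near[0],c[...,1]-near[1])<rad)&(c[...,2]>zmin)&(c[...,2]<zmax)
    return m,c
E
python3 - <<'E'
from h import *
np.set_printoptions(precision=4,suppress=True)
p=snapshot("wrist"); save(p,"w1"); c=cloud(p)
for r in regions_of("spirit_level",p):
    m=r["region"]&(p["depth"]>0); P=c[m]; z=np.percentile(P[:,2],80); t=P[P[:,2]>z-0.004]
    print(r["p"],r["at"],z,cv2.minAreaRect((t[:,:2]*1000).astype(np.float32)))
print(state()["force"],[ (q["p"],q["at"],at(p,q["at"],0.038)) for q in spot_point("spirit_level",p)])
go((.502,.231,.33),62.7)
E
```

```text
0.91 [131.5, 46.1] 0.03793070911435233 ((361.28204345703125, 74.16703796386719), (31.51449203491211, 159.5782012939453), 41.60844039916992)
0.8 [192.0, 284.9] 0.0383582265161634 ((501.69580078125, 234.13148498535156), (30.09427833557129, 159.2373809814453), 62.798095703125)
[0.0711 0.5247 0.6542] [(0.98, [193.1, 282.7], array([0.4927, 0.238 , 0.038 ])), (0.88, [139.8, 65.1], array([0.3701, 0.0992, 0.038 ]))]
tcp [0.4981 0.232  0.3328] tooly deg 62.85 tilt [ 0.  0. -1.] delta [-4.   0.9  2.8] norm 4.9
roll 0.003
```

View pics/w1.png

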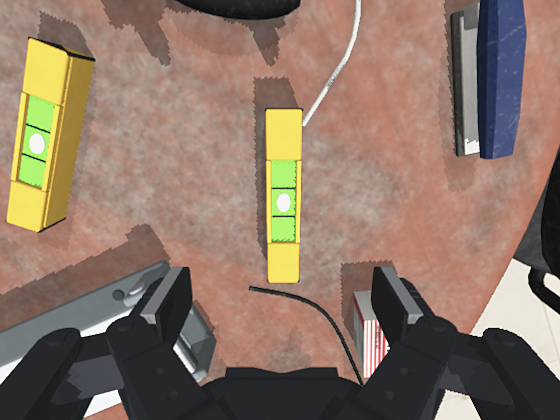

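The wrist picture shows the level upright in the middle, from (283,108) to (283,282), lined up with the open fingers. I'll descend and grip it.

Call:
arm_command --pt "-2 3.5 30 0 85" --pt "0 0 35 0 85" --pt "0 0 35 0 85" --pt "0 0 30 0 85" --pt "0 0 23 0 85" --pt "0 0 0 0 85" --pt "0 0 0 0 20" --pt "0 0 0 0 20" --pt "0 0 0 0 20" --pt "0 0 0 0 20" --pt "0 0 0 0 20" --pt "0 0 0 0 20" --newtons 50

```text
clock: 3.85
eef_pos: [0.502, 0.2337, 0.1811]
eef_rot: [0.739, 3.052, 0.001]
force: [-1.4, -0.2, 5.3]
grip_width: 0.346
grip_force: 52.3
```

Call:
arm_command --pt "0 0 -20 0 20" --pt "0 0 -40 0 20" --pt "0 0 -40 0 20" --pt "0 0 -40 0 20" --pt "0 0 -30 0 20" --pt "0 0 0 0 20"

```text
clock: 4.45
eef_pos: [0.5031, 0.2342, 0.3547]
eef_rot: [0.739, 3.046, 0.012]
force: [0.9, 0.4, -2.1]
grip_width: 0.341
grip_force: 51.4
```

```bash
python3 - <<'E'
from h import *
np.set_printoptions(precision=4,suppress=True)
w=[]
for n in("scene","side","wrist"):
    p=snapshot(n); c=cloud(p); im=p["image"].astype(int)
    sat=im.max(-1)-im.min(-1)
    m=(c[...,2]>0.052)&(c[...,2]<0.08)&(np.abs(c[...,0]-.556)<.08)&(c[...,1]>-.27)&(c[...,1]<.16)&(sat<40)&(p["depth"]>0)
    P=c[m]
    if len(P)>50:
        P=P[np.abs(P[:,2]-np.median(P[:,2]))<0.01]
        print(n,len(P),cv2.minAreaRect((P[:,:2]*1000).astype(np.float32)))
        A=np.c_[P[:,:2],np.ones(len(P))]; print(np.linalg.lstsq(A,P[:,2],rcond=None)[0])
    k=(c[...,2]>0.088)&(c[...,2]<0.12)&(np.hypot(c[...,0]-.556,c[...,1]+.197)<.05)&(im.max(-1)<80)
    if k.sum()>20:
        Q=c[k]; z=np.percentile(Q[:,2],80); Q=Q[abs(Q[:,2]-z)<.005]; print(" knob",z,cv2.minEnclosingCircle((Q[:,:2]*1000).astype(np.float32)))
    for q in spot_point("level_place",p)[:2]: print(" place",q["p"],q["at"],at(p,q["at"],0.065))
    for q in spot_point("knob_top",p)[:2]: print(" knob_top",q["p"],at(p,q["at"],0.10))
    w.append(p["image"])
cv2.imwrite("pics/sw.png",cv2.cvtColor(w[1],cv2.COLOR_RGB2BGR))
E
```

```text
scene 2028 ((553.5125732421875, -77.82511901855469), (341.3137512207031, 115.34649658203125), 85.37317657470703)
[-0.0145 -0.0432  0.0708]
 knob 0.10237107727135863 ((554.693359375, -200.47763061523438), 23.94896125793457)
 place 0.97 [218.3, 287.5] [ 0.5544 -0.0308  0.065 ]
 knob_top 0.55 [ 0.5553 -0.2016  0.1   ]
side 2049 ((562.8385620117188, -83.46174621582031), (336.30694580078125, 109.37310791015625), 87.41948699951172)
[-0.001  -0.0417  0.0637]
 knob 0.10264991353594188 ((555.3829956054688, -211.14239501953125), 21.835458755493164)
 place 0.9 [209.7, 273.8] [ 0.5591 -0.0284  0.065 ]
 knob_top 0.82 [ 0.5627 -0.1916  0.1   ]
wrist 6792 ((543.0968627929688, -21.815643310546875), (216.65802001953125, 112.76239776611328), 77.82128143310547)
[ 0.0232 -0.0454  0.0506]
 place 0.77 [368.3, 80.7] [ 0.5623 -0.0258  0.065 ]
 knob_top 0.44 [0.5187 0.0251 0.1   ]
```

View pics/sw.png

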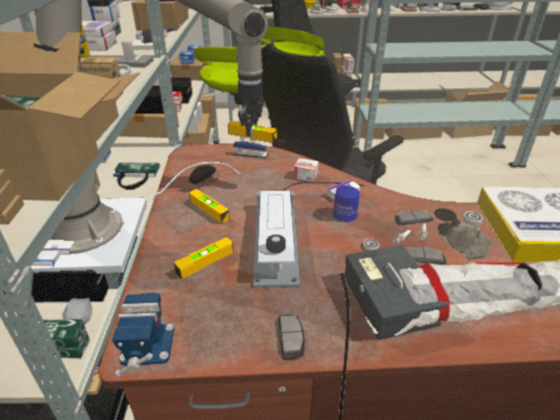

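The side picture shows the raised shelf with its knob at (275,242) and the outline at about (274,210). The arm is holding the level high. I'll move beside the shelf with the yaw turned, then look close up.

Call:
arm_command --pt "-10.5 -37 0 0 20" --pt "-10.5 -37 0 0 20" --pt "-10.5 -37 0 0 20" --pt "-10.5 -37 0 0 20" --pt "-10.5 -37 0 0 20" --pt "-10.5 -37 0 0 20" --pt "-10 -37 0 0 20"

```text
clock: 5.6
eef_pos: [0.4474, -0.0314, 0.3496]
eef_rot: [0.74, 3.053, 0.0]
force: [0.3, -0.1, -1.5]
grip_width: 0.346
grip_force: 51.2
```

Call:
arm_command --pt "0 0 0 0.14 20" --pt "0 0 0 0.14 20" --pt "0 0 0 0.14 20" --pt "0 0 0 0.14 20" --pt "0 0 0 0.14 20" --pt "0 0 0 0.14 20" --pt "0 0 0 0.14 20" --pt "0 0 0 0.14 20" --pt "0 0 0 0 20" --pt "0 0 0 0 20"

```text
clock: 6.6
eef_pos: [0.4479, -0.0298, 0.3495]
eef_rot: [-2.246, -2.197, 0.0]
force: [0.7, -0.6, -3.0]
grip_width: 0.344
grip_force: 51.3
```

```bash
python3 - <<'E'
from h import *
np.set_printoptions(precision=4,suppress=True)
go((.557,-.028,.32),-2)
p=snapshot("wrist"); save(p,"w2"); c=cloud(p); im=p["image"].astype(int)
sat=im.max(-1)-im.min(-1)
m=(c[...,2]>0.05)&(c[...,2]<0.085)&(np.abs(c[...,0]-.556)<.09)&(c[...,1]>-.27)&(c[...,1]<.16)&(sat<40)&(p["depth"]>0)
P=c[m]; A=np.c_[P[:,:2],np.ones(len(P))]; print(len(P),np.linalg.lstsq(A,P[:,2],rcond=None)[0],cv2.minAreaRect((P[:,:2]*1000).astype(np.float32)))
# dark outline pixels on the shelf
d=m&(im.max(-1)<110); print("dark",d.sum(), cv2.minAreaRect((c[d][:,:2]*1000).astype(np.float32)) if d.sum()>5 else 0)
for q in spot_point("level_place",p)[:2]: print("place",q["p"],q["at"],at(p,q["at"],0.065))
print(state()["joints"])
E
```

```text
tcp [ 0.4479 -0.0298  0.3495] tooly deg -1.26 tilt [-0. -0. -1.] delta [  4.2 109.1  29.5] norm 113.1
roll 0.013
28623 [ 0.0031 -0.0467  0.0616] ((560.92041015625, -57.190887451171875), (297.59326171875, 116.15682983398438), 88.02045440673828)
dark 1391 ((559.5570068359375, -57.232635498046875), (297.4737243652344, 113.21106719970703), 88.06790161132812)
place 0.82 [199.6, 419.4] [ 0.5637 -0.0273  0.065 ]
[-0.5611  0.1019  0.5705  2.0731 -0.0661  0.9838  0.0205]
```

View pics/w2.png

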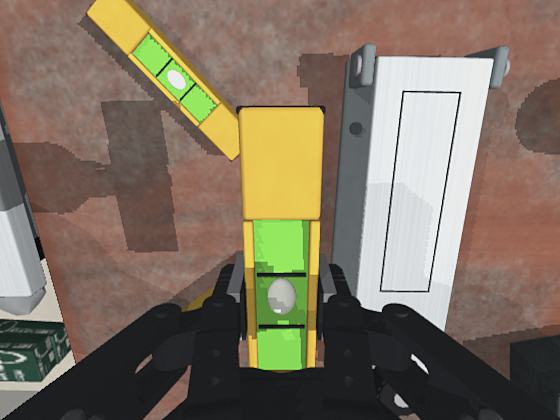

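The close view shows the outline with corners at about (403,92), (461,93), (430,291) and (381,291). I'll convert those to world coordinates.

```bash
python3 - <<'E'
from h import *
np.set_printoptions(precision=4,suppress=True)
p=snapshot("wrist")
C=[]
for u,v in((403,92),(461,93),(430,291),(381,291)):
    z=0.065
    for _ in range(4): q=at(p,(v,u),z); z=0.0616+0.0031*q[0]-0.0467*q[1]
    C.append(q)
C=np.array(C); print(C); m=C.mean(0); print("centre",m)
a=(C[0]+C[1]-C[2]-C[3])/2; print("len",np.linalg.norm(a),"dir",np.degrees(np.arctan2(a[1],a[0])), "widths",C[1]-C[0],C[2]-C[3])
yd=np.degrees(np.arctan2(a[1],a[0]))-90
go((m[0],m[1],.32),yd)
E
```

```text
[[ 0.5433  0.0585  0.0606]
 [ 0.588   0.0567  0.0608]
 [ 0.5816 -0.114   0.0687]
 [ 0.5368 -0.1131  0.0685]]
centre [ 0.5624 -0.028   0.0646]
len 0.17142489080292808 dir 87.83367289396507 widths [ 0.0447 -0.0018  0.0002] [ 0.0448 -0.0009  0.0002]
tcp [ 0.4479 -0.0298  0.3496] tooly deg -1.34 tilt [ 0. -0. -1.] delta [  4.6 114.5  29.6] norm 118.3
roll 0.014
```

Call:
arm_command --pt "1.5 38 0 0 20" --pt "1.5 38 0 0 20" --pt "1.5 38.5 0 0.014 20" --pt "0 0 30 0 20" --pt "0 0 30 0 20" --pt "0 0 20 0 20" --pt "0 0 12 0 20" --pt "0 0 6 0 20" --pt "0 0 4 0 20" --pt "0 0 0 0 20" --pt "0 0 0 0 20"

```text
clock: 7.85
eef_pos: [0.5627, -0.0283, 0.2488]
eef_rot: [2.264, 2.177, 0.002]
force: [-2.9, 0.5, 1.3]
grip_width: 0.345
grip_force: 51.9
```

Call:
arm_command --pt "0 0 1 0 20" --pt "0 0 0 0 45" --pt "0 0 0 0 60" --pt "0 0 0 0 70" --pt "0 0 0 0 70" --pt "0 0 -10 0 70" --pt "0 0 -30 0 70" --pt "0 0 -30 0 70" --pt "0 0 -30 0 70" --pt "0 0 0 0 70" --pt "0 0 0 0 70"

```text
clock: 8.95
eef_pos: [0.5626, -0.0283, 0.3478]
eef_rot: [2.264, 2.177, 0.003]
force: [-0.2, 0.1, 0.0]
grip_width: 0.819
grip_force: 0.0
```

```bash
python3 - <<'E'
from h import *
np.set_printoptions(precision=4,suppress=True)
go((.5557,-.203,.28))
p=snapshot("wrist"); c=cloud(p); save(p,"w3")
for r in regions_of("spirit_level",p)[:3]:
    m=r["region"]&(p["depth"]>0); P=c[m]; z=np.percentile(P[:,2],70); t=P[abs(P[:,2]-z)<0.008]
    print(r["p"],r["at"],z,cv2.minAreaRect((t[:,:2]*1000).astype(np.float32)))
print(state()["force"])
E
```

```text
tcp [ 0.5626 -0.0283  0.3478] tooly deg -2.23 tilt [ 0.001  0.002 -1.   ] delta [-174.9   -0.3   67.6] norm 187.5
0.92 [292.7, 132.1] 0.03695882300820036 ((369.73126220703125, -161.45245361328125), (158.54869079589844, 30.783519744873047), 36.593406677246094)
0.82 [100.1, 60.5] 0.03634782896287566 ((370.9053955078125, 61.5994873046875), (31.025846481323242, 128.8529510498047), 41.602298736572266)
0.63 [207.6, 280.2] 0.10094929605913502 ((561.4713134765625, -25.655921936035156), (160.1583709716797, 30.474506378173828), 87.76676177978516)
[-0.0153 -0.16   -0.2362]
```

View pics/w3.png

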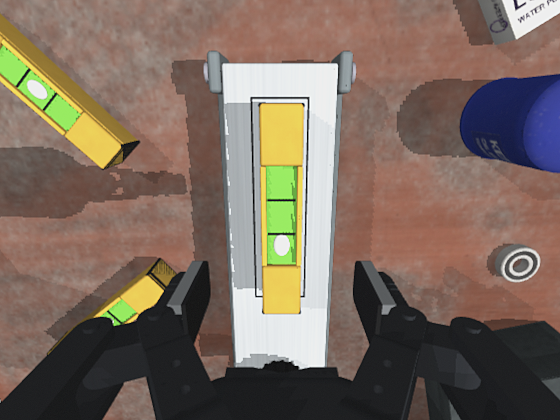

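The level lies inside the outline, with its bubble at the raised knob end at (282,245). I'll close the fingers and press at the knob end to read the foot's setting.

Call:
arm_command --pt "-20 -0.5 0 0 0" --pt "-37.5 -0.7 0 0 0" --pt "0 0 20 0 0" --pt "0 0 20 0 0" --pt "0 0 17 0 0" --pt "0 0 3 0 0" --pt "0 0 3 0 0" --pt "0 0 3 0 0" --pt "0 0 3 0 0" --pt "0 0 3 0 0" --pt "0 0 0 0 0"

```text
clock: 10.15
eef_pos: [0.5593, -0.0864, 0.2755]
eef_rot: [2.264, 2.176, 0.001]
force: [-1.4, -1.7, 3.9]
grip_width: 0.002
grip_force: 1.8
```

Call:
arm_command --pt "0 0 3 0 0" --pt "0 0 3 0 0" --pt "0 0 0 0 0"

```text
clock: 10.45
eef_pos: [0.5592, -0.0874, 0.2697]
eef_rot: [2.264, 2.174, -0.001]
force: [-1.1, -3.6, 5.0]
grip_width: -0.005
grip_force: 2.9
```

Call:
arm_command --pt "0 0 2 0 0" --pt "0 0 2 0 0" --pt "0 0 0 0 0"

```text
clock: 10.75
eef_pos: [0.5592, -0.0882, 0.2663]
eef_rot: [2.264, 2.173, -0.001]
force: [-2.2, -4.6, 8.8]
grip_width: 0.002
grip_force: 4.3
```

Call:
arm_command --pt "-1.5 0 1 0 0" --pt "-1 0 1 0 0" --pt "0 0 0 0 0"

```text
clock: 11.05
eef_pos: [0.5594, -0.089, 0.2659]
eef_rot: [-2.265, -2.177, -0.003]
force: [-6.1, -0.0, 21.4]
grip_width: -0.001
grip_force: 10.3
```

Call:
arm_command --pt "0 0 1 0 0" --pt "0 0 0 0 0"

```text
clock: 11.25
eef_pos: [0.5593, -0.0892, 0.2657]
eef_rot: [-2.265, -2.177, -0.003]
force: [-9.5, 0.4, 26.0]
grip_width: -0.0
grip_force: 13.2
```

Call:
arm_command --pt "0 -0.7 -1.5 0 0" --pt "0 0 0 0 0" --pt "0 0 0 0 0" --pt "0 0 0 0 0" --pt "0 0 0 0 0" --pt "0 0 0 0 0" --pt "0 0 0 0 0" --pt "0 0 0 0 0" --pt "0 0 0 0 0" --pt "0 0 0 0 0" --pt "0 0 0 0 0" --pt "0 0 0 0 0"

```text
clock: 12.45
eef_pos: [0.559, -0.0889, 0.266]
eef_rot: [2.264, 2.176, 0.004]
force: [-3.6, -0.9, 16.3]
grip_width: -0.003
grip_force: 8.1
```

Call:
arm_command --pt "0 0 0 0 0" --pt "0 0 0 0 0" --pt "0 0 0 0 0" --pt "0 0 0 0 0" --pt "0 0 0 0 0" --pt "0 0 0 0 0"

```text
clock: 13.05
eef_pos: [0.559, -0.0889, 0.266]
eef_rot: [2.264, 2.176, 0.004]
force: [-5.3, -0.8, 15.3]
grip_width: -0.001
grip_force: 8.1
```

```bash
python3 - <<'E'
from h import *
p=snapshot("wrist"); s=state(); print(s["force"],s["clock"],s["eef_pos"]); np.savez("w4.npz",image=p["image"],depth=p["depth"],K=p["camera_matrix"])
im=p["image"][60:360,180:400]; cv2.imwrite("pics/w4.png",cv2.resize(cv2.cvtColor(im,cv2.COLOR_RGB2BGR),None,fx=2,fy=2))
E
```

```text
[-4.18643019 -0.27355555 15.65356562] 13.1 [ 0.55899647 -0.08889435  0.26602056]
```

View pics/w4.png

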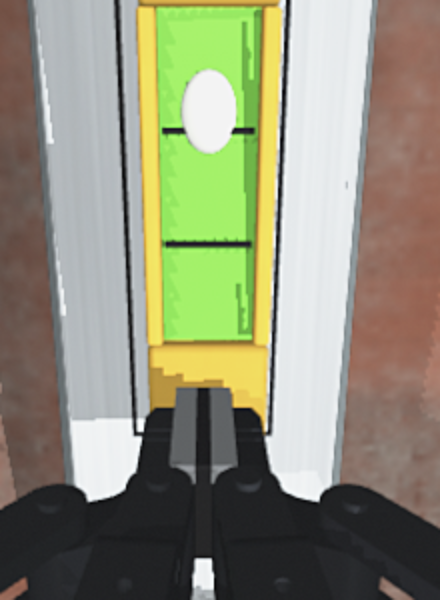

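The crop shows the lines at rows 130 and 243 and the bubble centre at row 111. So the bubble is about 17.3 mm towards the hinge, which calls for about 2.4 rad clockwise. I'll lift and go above the knob.

Call:
arm_command --pt "0 0 -10 0 0" --pt "0 0 -40 0 0" --pt "-38 0.3 -15 0 60" --pt "-38 0.3 0 0 75" --pt "-38 0.4 0 0 75" --pt "0 0 0 -0.14 75" --pt "0 0 0 -0.14 75" --pt "0 0 0 -0.14 75" --pt "0 0 0 -0.14 75" --pt "0 0 0 0 75" --pt "0 0 0 0 75"

```text
clock: 14.2
eef_pos: [0.5549, -0.2018, 0.3282]
eef_rot: [1.578, 2.717, 0.001]
force: [-0.5, 1.3, 0.8]
grip_width: 0.875
grip_force: 0.0
```

```bash
cat > k.py <<'E'
from h import *
np.set_printoptions(precision=4,suppress=True)
p=snapshot("wrist"); c=cloud(p); im=p["image"].astype(int)
k=(c[...,2]>0.09)&(c[...,2]<0.112)&(np.hypot(c[...,0]-.556,c[...,1]+.202)<.04)
Q=c[k]; z=np.percentile(Q[:,2],60); Q=Q[abs(Q[:,2]-z)<.004]; (x,y),r=cv2.minEnclosingCircle((Q[:,:2]*1000).astype(np.float32)); print(k.sum(),z,x,y,r,Q.mean(0))
for q in spot_point("knob_top",p)[:2]: print(q["p"],q["at"],at(p,q["at"],0.102))
go((x/1000,y/1000,.252)); print(state()["joints"])
E
python3 k.py
```

```text
3924 0.10282217248323304 554.4703369140625 -201.24069213867188 25.162952423095703 [ 0.5536 -0.2     0.1027]
0.64 [235.7, 276.9] [ 0.554  -0.2052  0.102 ]
tcp [ 0.5549 -0.2019  0.3282] tooly deg 29.75 tilt [ 0.  0. -1.] delta [ 0.7 -0.1 76.2] norm 76.2
[-0.093   0.3966  0.4744  1.7794 -0.2094  1.0155  0.9802]
```

Call:
arm_command --pt "0.7 0 0 -0.14 75" --pt "0 0 0 -0.14 75" --pt "0 0 0 -0.14 75" --pt "0 0 0 -0.14 75" --pt "0 0 0 -0.09 75" --pt "0 0 30 0 75" --pt "0 0 30 0 75" --pt "0 0 16 0 75" --pt "0 0 0 0 75"

```text
clock: 15.2
eef_pos: [0.5533, -0.2007, 0.2496]
eef_rot: [-0.624, -3.073, -0.0]
force: [-0.4, 0.0, -0.3]
grip_width: 0.874
grip_force: 0.0
```

Call:
arm_command --pt "0 0 0 0 35" --pt "0 0 0 0 35" --pt "0 0 0 0 35" --pt "0 0 0 0 35" --pt "0 0 0 0 35" --newtons 60

```text
clock: 15.7
eef_pos: [0.5546, -0.2028, 0.2533]
eef_rot: [0.625, 3.076, -0.003]
force: [-1.1, -4.7, 1.7]
grip_width: 0.519
grip_force: 61.0
```

Call:
arm_command --pt "0 0 0 0.14 35" --pt "0 0 0 0.14 35" --pt "0 0 0 0.14 35" --pt "0 0 0 0.14 35" --pt "0 0 0 0.14 35" --pt "0 0 0 0.14 35" --pt "0 0 0 0 35"

```text
clock: 16.4
eef_pos: [0.5547, -0.2028, 0.2531]
eef_rot: [1.828, 2.55, -0.001]
force: [-2.2, -5.1, 2.1]
grip_width: 0.52
grip_force: 60.7
```

Call:
arm_command --pt "0 0 0 0.14 35" --pt "0 0 0 0.14 35" --pt "0 0 0 0.14 35" --pt "0 0 0 0.14 35" --pt "0 0 0 0.14 35" --pt "0 0 0 0.14 35" --pt "0 0 0 0.14 35" --pt "0 0 0 0.14 35" --pt "0 0 0 0.14 35" --pt "0 0 0 0.14 35" --pt "0 0 0 0.1 35" --pt "0 0 0 0 35"

```text
clock: 17.6
eef_pos: [0.5548, -0.2029, 0.2519]
eef_rot: [3.072, 0.625, 0.001]
force: [-0.1, -5.1, -2.8]
grip_width: 0.516
grip_force: 61.5
```

```bash
python3 - <<'E'
from h import *
go((.5592,-.087,.30),-2.2); s=state(); print(np.round(s["joints"],3),s["torque"])
E
```

```text
tcp [ 0.5548 -0.2029  0.2519] tooly deg -67.0 tilt [-0.001  0.007 -1.   ] delta [  49.4 -104.6  -48.8] norm 125.5
roll -1.131
[-0.365  0.629  0.886  1.849 -0.59   0.946 -0.383] [-2.96004869 -0.61379868 -0.09998576]
```

Call:
arm_command --pt "0 0 0 0.08 35" --pt "0 0 0 0 35" --pt "0 0 0 0 75" --pt "0 0 0 0 75" --pt "0 0 0 0 75" --pt "0 0 -25 0 75" --pt "0 0 -35 0 75" --pt "0 0 0 -0.14 40" --pt "0 0 0 -0.14 0" --pt "0 0 0 -0.14 0" --pt "0 0 0 -0.14 0" --pt "0 0 0 -0.14 0"

```text
clock: 18.8
eef_pos: [0.5546, -0.2006, 0.3123]
eef_rot: [-2.734, -1.545, -0.002]
force: [0.7, 0.4, 0.8]
grip_width: 0.018
grip_force: 0.0
```

Call:
arm_command --pt "0 0 0 -0.14 0" --pt "0 0 0 -0.14 0" --pt "0 0 0 -0.14 0" --pt "0 0 0 -0.09 0" --pt "40 0 0 0 0" --pt "40 0 0 0 0" --pt "34 0 0 0 0" --pt "0 0 0 0 0" --pt "0 0 0 0 0"

```text
clock: 19.7
eef_pos: [0.559, -0.086, 0.3123]
eef_rot: [-2.26, -2.181, -0.001]
force: [-0.1, -0.8, 0.4]
grip_width: -0.001
grip_force: 0.0
```

```bash
python3 - <<'E'
from h import *
go((.5592,-.087,.283),-2.2); s=state(); print(np.round(s["joints"],3),s["force"])
E
```

```text
tcp [ 0.559  -0.086   0.3123] tooly deg -2.05 tilt [ 0.001 -0.    -1.   ] delta [-1.   0.3 29.3] norm 29.3
roll 0.003
[-0.446  0.41   0.666  1.857 -0.302  0.978  0.316] [-0.09869713 -0.83571301  0.42428698]
```

Call:
arm_command --pt "0 0 20 0 0" --pt "0 0 10 0 0" --pt "0 0 3 0 0" --pt "-0.5 0 3 0 0" --pt "-0.5 0 2 0 0" --pt "-0.5 0 2 0 0" --pt "0 0 0 0 0" --pt "0 0 0 0 0"

```text
clock: 20.5
eef_pos: [0.5588, -0.0901, 0.2728]
eef_rot: [2.265, 2.176, -0.0]
force: [-3.3, -2.2, 3.9]
grip_width: 0.002
grip_force: 2.0
```

Call:
arm_command --pt "-0.4 0 1 0 0" --pt "0 0 1 0 0" --pt "0 0 0 0 0" --pt "0 0 0 0 0"

```text
clock: 20.9
eef_pos: [0.5588, -0.0905, 0.2717]
eef_rot: [2.265, 2.177, 0.0]
force: [-4.9, -1.2, 11.9]
grip_width: -0.002
grip_force: 5.6
```

Call:
arm_command --pt "0 -0.3 0.6 0 0" --pt "0 0 0 0 0" --pt "0 0 0 0 0" --pt "0 0 0 0 0" --pt "0 0 0 0 0" --pt "0 0 0 0 0" --pt "0 0 0 0 0" --pt "0 0 0 0 0" --pt "0 0 0 0 0" --pt "0 0 0 0 0" --pt "0 0 0 0 0" --pt "0 0 0 0 0"

```text
clock: 22.1
eef_pos: [0.5587, -0.0905, 0.2716]
eef_rot: [2.265, 2.176, 0.001]
force: [-4.4, -1.3, 13.2]
grip_width: 0.0
grip_force: 7.0
```

Call:
arm_command --pt "0 0 0 0 0" --pt "0 0 0 0 0" --pt "0 0 0 0 0" --pt "0 0 0 0 0" --pt "0 0 0 0 0" --pt "0 0 0 0 0" --pt "0 0 0 0 0" --pt "0 0 0 0 0" --pt "0 0 0 0 0" --pt "0 0 0 0 0" --pt "0 0 0 0 0" --pt "0 0 0 0 0"

```text
clock: 23.3
eef_pos: [0.5587, -0.0905, 0.2716]
eef_rot: [2.265, 2.176, 0.001]
force: [-4.9, -1.1, 14.1]
grip_width: -0.002
grip_force: 7.0
```

```bash
python3 - <<'E'
from h import *
p=snapshot("wrist"); s=state(); print(s["force"],s["clock"],s["eef_pos"])
im=p["image"][60:360,180:400]; cv2.imwrite("pics/w5.png",cv2.resize(cv2.cvtColor(im,cv2.COLOR_RGB2BGR),None,fx=2,fy=2))
E
```

```text
[-5.73129714 -1.14694484 14.44670458] 23.35 [ 0.55873412 -0.09051574  0.27160107]
```

View pics/w5.png

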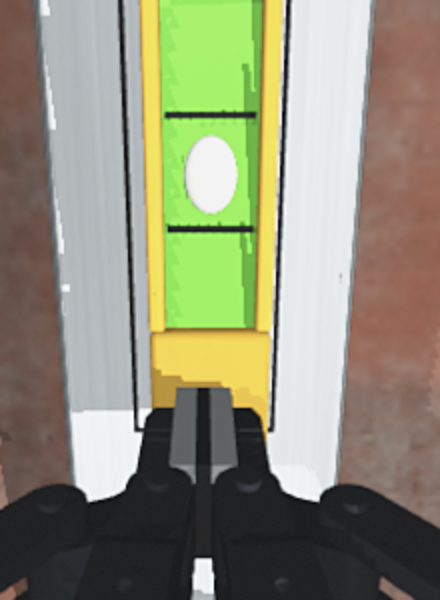

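The lines are at crop rows 115 and 229 and the bubble centre at row 174, so the bubble is within about 0.5 mm of the middle. The press is steady at 14 N, so I'm handing the job in.

```bash
python3 -c "
from bench import *
print(finish_job())"
```

```text
the job is handed in; nothing more can be done
None
```

The job is handed in (no verdict was shown): the farthest yellow level lies in the outline, pressed down on the seated shelf at about 14 N, with the bubble about 0.5 mm from the middle.

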